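# Free a specimen carrier from a screw clamp of unknown thread hand

### The job

The specimen carrier is held in the screw clamp, and nobody knows whether its knob has an ordinary or a left-hand thread: find out by feel which way it loosens, unscrew it until the cup-shaped foot is clear above the specimen, and draw the carrier out by its handle along the channel. Then lay it flat, specimen upwards, on the floor of the aluminium tray beside the round reference block. Leave the block, the glass beaker and the measuring cylinder as they stand.

Things in the scene. Friction and masses are not known exactly. Their poses are not given: they have to be found in the camera images.
- clamp: Screw clamp, fixed. Origin on the worktop under the knob's axis; z up; the carrier is drawn out towards its -x. Base plate 10 mm thick, x -87 to 48, y +-56 mm; on it two rails 10 mm high, x -85 to 25 mm, with a 48 mm wide channel between them. Portal over the middle: columns at y 35 to 51 mm either side, x +-17 mm; beam z 63 to 75 mm, x +-23 mm; drum of radius 37 mm, z 75 to 95 mm, hiding the thread.
- knob_grip (a point): Centre of the black bar knob on the clamp's top, on its vertical axis. Bar 54 mm long (point x), 14 mm wide (y), 22 mm high. Always 115 mm above the worktop; at the start (tight) the bar lies along the clamp's x. Thread hand varies, unseen. Tightening meets a hard stop within 0.05 rad; loosening turns on steadily at about 0.2 N m up to an end stop at 2.6 rad. It stays where left. Regrasp half-way.
- foot (a point): Centre of the lower rim of the spindle's cup (outer radius 23, inner 18, depth 10 mm), below the knob. Tight: 29 mm above the worktop, round the top 9 mm of the specimen, whose top is at 38 mm; the carrier comes out only with this rim above 38 mm. Turning the knob the loose way raises it, after 0.3 rad of play, 6 mm per rad: 9 mm at about 1.8 rad, 13 mm at 2.5 rad.
- handle (a point): Centre of the carrier's handle, an upright dark steel block 14 mm (point x) by 30 mm (y) by 26 mm high. Carrier axes: z up, -x towards the handle end. In the clamp: 31 mm above the worktop, 102 mm out from the knob's axis. Drawn out by 75 mm or more, the carrier is clear of portal and drum and can be lifted from the channel.
- plate_mid (a point): Middle of the carrier's steel plate, 137 mm (x) by 44 mm (y) by 8 mm thick, 4 mm above its underside; carrier 130 to 240 g. Axes as the handle point, which lies at x -55.5, z +17 mm from here. The specimen, a dark disc 30 mm across and 20 mm high, is fixed on the plate, its axis at x +46.5 mm. In the clamp the plate lies on the base between the rails.
- tray: Shallow aluminium tray, fixed; origin on the worktop under its centre. Outside 185 mm (x) by 145 mm (y) by 14 mm high; walls 4 mm, floor 4 mm thick: inside 177 by 137 mm. The reference block takes one half (its +y or -y side, which varies); the carrier, lengthwise along the tray's x, either way round, fits in the other half.
- ref_block: Round steel reference block, 60 mm diameter, 14 mm high, loose, lying on the tray's floor about 34 mm to one side of the tray's long middle line. Origin: centre of its underside. Not to be moved.
- beaker: Glass beaker, 55 mm diameter, 70 mm high, loose, standing between clamp and tray. Origin: centre of its underside. Not to be moved.
- cylinder: Tall measuring cylinder, foot 68 by 59 mm, 282 mm high, loose, standing behind the work. Origin: centre of its underside. Not to be moved.
- analyser: Blue-grey bench instrument behind the clamp, fixed, always in the same place; 346 mm wide, 258 mm deep, 168 mm high. Origin: on the worktop under its centre; its front face lies 130 mm from there towards the robot, at world x about 0.65, y -0.20 to 0.15. Keep gripper and carrier clear of it.

How it is judged:
By the outcome, as a careful person would: the job done as asked, in the order asked, and still so for the second after the job is handed in, with the robot touching nothing.
It also fails if it takes over 72 s, if anything falls off the work surface, if the arm or the gripper's body presses on something with over 40 N, if the wrist force passes 120 N, or if a joint passes its speed limit or range.

### The arm

A 6-joint arm with a two-finger parallel gripper is mounted at the origin on a cart in front of the work surface, level with it; the furniture and walls round the work are solid. World frame = base frame: x ahead of the robot, y to its left, z up, the work surface at z = 0. Lengths are in m, angles in rad, forces in N, time in s.
With the tool pointing down it reaches from about 0.4 to 0.825 m from the base axis. Payload 7 kg.
Tool frame: the origin (TCP) lies midway between the tips of the shut fingers; the grasp point (between the pads) lies 19 mm behind it; z points along the fingers, y is the line along which they close (so a half turn about z gives the same grasp; the last joint's range is limited). The gripper opens to 88 mm and grips with 3 to 60 N. Pads are 19 mm wide; open, the fingers measure 130 mm over their backs; the gripper's body (78 mm by 193 mm) begins 47 mm behind the grasp point.
Start: joints at [1.395, 0.359, 0.012, 0, -1.224, -0.288], TCP at [0.302, 0.604, 0.227] pointing down, gripper open.
Joint ranges: [-3.07, 3.07], [-1.43, 2.12], [-1.02, 1.25], [-3.03, 1.67], [-3.05, -0], [-3.03, 3.03]. Speed limits (rad/s): [2.39, 2.39, 3.01, 3.14, 3.14, 3.14].

### API

Orientations are given as [roll, pitch, yaw] about the fixed x, y, z axes, in that order (R = Rz(yaw) Ry(pitch) Rx(roll)).
In Python, from station import arm gives the robot as it stands.
- The arm moves only by the tool servo_tool, never from a script. Its argument "deltas" is a list of rows, each a list of 7 numbers: the closure, from -1 (fully open) to 1 (shut), then the shift along the tool's x, y, z in mm, then the turn, a rotation vector about the tool's x, y, z in degrees. In form: [[gripper, x, y, z, ax, ay, az], ...]. A call has 1 to 20 rows; each row shifts and turns the commanded pose from where the row before left it, along the tool's axes as they then stand; what a row does not reach is not made up. A row lasts 1/12 s, in which the tool goes at most 41.7 mm and 7.16 degrees, less where a joint would pass 70% of its speed; a pose out of reach is approached as far as the arm can. A call is refused whole if a number of a shift passes 41.7 or a number of a turn 7.16, either way. A call with a gripper value outside its range is refused whole. The fingers move at their own pace and stop on an object; "squeeze" is the grip in N (left out, the last holds). Time passes only in rows, so rows that do not move let the fingers close. It gives the time, the measured TCP pose, the force, the opening and the grip force at its end, in the units of the state.
- arm.get_state(): the state, without advancing time (a new reading comes with each control period).
- arm.grab_frame(name): name is "scene" or "top" or "wrist"; returns a dict with "color" (420x560x3 uint8, red, green, blue), "K" (3x3 intrinsics, pixels), "distortion" ([k1, k2, p1, p2, k3] as OpenCV has them; the pictures are not rectified), "position" and "orientation" of the camera in the world. Camera axes: x right, y down, z forward; pixel columns grow to the right and rows downward; lengths in m; the calibration is good to about 2 mm. A picture is of the moment at which its call begins. There is no depth.
- arm.job_done(): hands the job in; it is judged then, once.
Trained networks look in a picture, given as the dict that the camera call returned (one of the last four; its "shot" number tells which), for a name from the list of things; names that differ only in an ending like _2 or _b are one class to them, and where a whole thing is asked for, a point or a joint stands for the part that bears it (a point fixed in the world has none). Each returns a list of dicts, best first, with "conf" (0 to 1); they miss things now and then, are a little off and sometimes report something else, mostly with a low value. They report only what shows in the picture. A call takes as long as a camera call.
- arm.recognise(query, picture): "at" ([x, y, z] in m, in the coordinates of the camera as it stood for that picture, good to about 4 mm: the middle of the surface that is visible of it).
The state is a dict: "t": time; "q": joint angles; "qd": joint speeds; "joint_efforts": joint torques, N m; "eef_pos": TCP position; "ee_rot": TCP orientation; "force": force on the tool from outside, world axes, zero at the start; "moment": the same for the moment, N m; "width": finger opening in m; "gripper_force": force on a finger pad.
Only numpy, scipy, OpenCV 4.12 (cv2) and the standard library are available. Lean on these libraries where they do the work, as an engineer would, in place of code of your own. Each camera call takes 0.05 s, during which the arm holds its last target. There are 200 camera calls.

## Working session

There is one attempt and no reset: what is moved stays moved. The work goes in short steps, Python scripts to look and compute and a tool call to move; the robot and the scene stay as the last step left them, time stands still between calls to the robot, and variables do not carry over. Pictures are saved under pics/ and viewed, at most 12 in all, crops included, and the job is handed in when it is done.

Besides the shell and the picture viewer there is one more tool, called by a JSON object that holds its "fn" and its "kwargs". servo_tool: Moves the arm, as the interface text tells. Its arguments: {"type":"object","properties":{"deltas":{"type":"array","items":{"type":"array","items":{"type":"number"}}},"squeeze":{"type":"number"}},"required":["deltas"]}

```bash
mkdir -p pics
cat > h.py <<'E'
from station import arm
import numpy as np, cv2
from scipy.spatial.transform import Rotation as R
def rot(o):
    o=np.array(o)
    return o if o.shape==(3,3) else (R.from_euler('xyz',o).as_matrix() if o.size==3 else None)
def world(f,p): return rot(f["orientation"])@np.array(p)+np.array(f["position"])
def save(f,n): cv2.imwrite('pics/'+n,f["color"][:,:,::-1])
def proj(f,P):
    M=rot(f["orientation"]); P=(np.atleast_2d(P)-f["position"])@M
    return cv2.projectPoints(P,np.zeros(3),np.zeros(3),np.array(f["K"]),np.array(f["distortion"]))[0][:,0]
def ray(f,uv,z):
    u=cv2.undistortPoints(np.array([[uv]],float),np.array(f["K"]),np.array(f["distortion"]))[0,0]
    d=rot(f["orientation"])@np.array([u[0],u[1],1]); c=np.array(f["position"])
    return c+d*(z-c[2])/d[2]
def st():
    s=arm.get_state(); print({k:np.round(s[k],3).tolist() for k in ("t","q","eef_pos","ee_rot","force","moment","width","gripper_force")}); return s
E
python3 - <<'E'
from h import *
st()
for n in ("top","scene"):
    f=arm.grab_frame(n); save(f,n+'1.png'); print(n,np.round(f["position"],3),np.round(f["orientation"],3))
    for q in ("clamp","knob_grip","handle","plate_mid","tray","ref_block","beaker","cylinder"):
        print(q,[(np.round(world(f,r["at"]),3).tolist(),round(r["conf"],2)) for r in arm.recognise(q,f)[:2]])
E
```

```text
{'t': 0.0, 'q': [1.395, 0.359, 0.011, -0.0, -1.224, -0.288], 'eef_pos': [0.302, 0.603, 0.226], 'ee_rot': [3.14, -0.0, -0.464], 'force': [-0.557, -0.633, 0.762], 'moment': [0.02, -0.009, -0.028], 'width': 0.088, 'gripper_force': 0.0}
top [0.451 0.103 0.919] [-2.945  0.023 -1.6  ]
clamp [([0.474, -0.185, 0.078], 0.87)]
knob_grip [([0.475, -0.205, 0.125], 0.59)]
handle [([0.495, -0.142, 0.019], 0.83)]
plate_mid [([0.495, -0.146, 0.017], 0.78)]
tray [([0.527, 0.31, 0.002], 0.8)]
ref_block [([0.565, 0.328, 0.019], 0.77)]
beaker [([0.546, 0.172, 0.001], 0.58)]
cylinder [([0.653, 0.253, 0.137], 0.93)]
scene [ 0.231 -0.447  0.734] [-2.328e+00  2.000e-03 -6.010e-01]
clamp [([0.47, -0.22, 0.048], 0.81)]
knob_grip [([0.479, -0.207, 0.123], 0.72)]
handle [([0.492, -0.125, 0.015], 0.74)]
plate_mid [([0.492, -0.124, 0.017], 0.95)]
tray [([0.513, 0.309, 0.005], 0.57)]
ref_block [([0.56, 0.323, 0.02], 0.75)]
beaker [([0.54, 0.154, 0.044], 0.98)]
cylinder [([0.655, 0.248, 0.142], 0.66)]
```

View pics/top1.png

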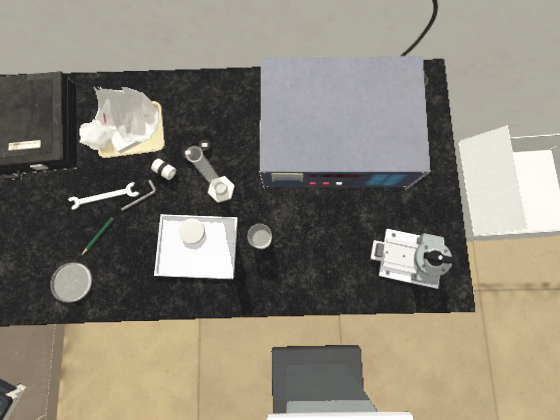

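View pics/scene1.png

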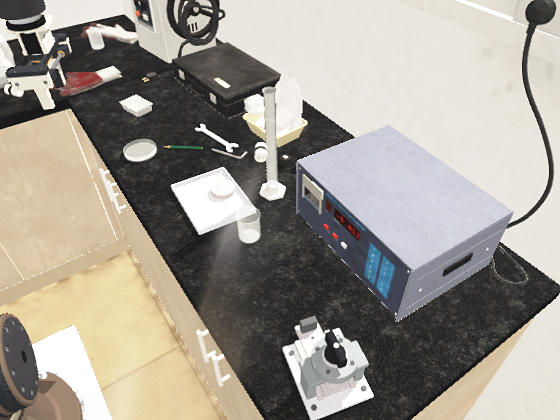

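The top picture shows the clamp's knob at about (438,257), its handle at (378,250), the tray's corners near (161,215), (237,217), (235,279) and (155,276), and the reference block in the tray's far (+x) half. The beaker is at (260,237). The scene picture agrees. I'll enlarge the clamp and the tray.

Run:
```python
from h import *
f=arm.grab_frame("top")
c=f["color"][:,:,::-1]
a=cv2.resize(c[220:300,365:465],None,fx=4,fy=4,interpolation=cv2.INTER_CUBIC); b=cv2.resize(c[205:285,150:250],None,fx=4,fy=4,interpolation=cv2.INTER_CUBIC)
cv2.imwrite('pics/crop.png',np.hstack([a,b]))
for uv,z in [((438,257),.126),((378,250),.044),((161,215),.014),((237,217),.014),((235,279),.014),((155,276),.014)]: print(uv,np.round(ray(f,uv,z),4))
```

```text
(438, 257) [ 0.4816 -0.2039  0.126 ]
(378, 250) [ 0.5041 -0.1042  0.044 ]
(161, 215) [0.606  0.4028 0.014 ]
(237, 217) [0.5949 0.2192 0.014 ]
(235, 279) [0.4491 0.2249 0.014 ]
(155, 276) [0.462 0.412 0.014]
```

View pics/crop.png

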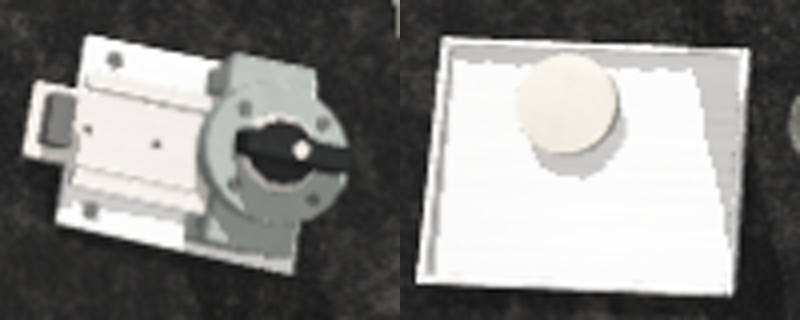

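{"fn": "servo_tool", "kwargs": {"deltas": [[-1,0,0,0,0,0,7],[-1,0,0,0,0,0,7],[-1,0,0,0,0,0,7],[-1,0,0,0,0,0,7],[-1,0,0,0,0,0,7],[-1,0,0,0,0,0,7],[-1,0,0,0,0,0,7],[-1,0,0,0,0,0,7],[-1,0,0,0,0,0,7],[-1,0,0,0,0,0,7],[-1,0,0,0,0,0,6],[-1,0,0,0,0,0,0]]}}

```text
t: 1.95
eef_pos: [0.3019, 0.6037, 0.2266]
ee_rot: [3.142, -0.0, -1.795]
force: [-0.4, -0.5, 0.6]
width: 0.0876
gripper_force: 0.0
```

{"fn": "servo_tool", "kwargs": {"deltas": [[-1,36,-17,0,0,0,0],[-1,36,-17,0,0,0,0],[-1,36,-17,0,0,0,0],[-1,36,-17,0,0,0,0],[-1,36,-17,0,0,0,0],[-1,36,-17,0,0,0,0],[-1,36,-17,0,0,0,0],[-1,36,-17,0,0,0,0],[-1,36,-17,0,0,0,0],[-1,36,-17,0,0,0,0],[-1,36,-17,0,0,0,0],[-1,36,-17,0,0,0,0],[-1,36,-17,0,0,0,0],[-1,36,-17,0,0,0,0],[-1,36,-17,0,0,0,0],[-1,36,-17,0,0,0,0],[-1,36,-17,0,0,0,0],[-1,36,-17,0,0,0,0],[-1,36,-17,0,0,0,0],[-1,0,0,0,0,0,0]]}}

```text
t: 3.62
eef_pos: [0.4688, -0.1397, 0.2264]
ee_rot: [3.141, -0.001, -1.791]
force: [0.8, 1.3, 0.5]
width: 0.0877
gripper_force: 0.0
```

Run:
```python
from h import *
s=st()
f=arm.grab_frame("wrist"); save(f,'w1.png'); print(np.round(f["position"],3))
for q in ("knob_grip","handle"):
    print(q,[(np.round(world(f,r["at"]),3).tolist(),round(r["conf"],2)) for r in arm.recognise(q,f)[:2]])
print(proj(f,[[.4816,-.2039,.126],[.504,-.104,.044]]))
```

```text
{'t': 3.617, 'q': [0.114, 0.049, -0.386, 0.001, -1.136, -0.335], 'eef_pos': [0.469, -0.14, 0.226], 'ee_rot': [3.141, -0.001, -1.791], 'force': [0.82, 1.332, 0.502], 'moment': [0.173, -0.157, -0.012], 'width': 0.088, 'gripper_force': 0.0}
[ 0.453 -0.213  0.384]
knob_grip [([0.482, -0.205, 0.125], 0.67)]
handle [([0.495, -0.129, 0.015], 0.91)]
[[247.40847325 141.09523521]
 [257.13468132 228.65068866]]
```

View pics/w1.png

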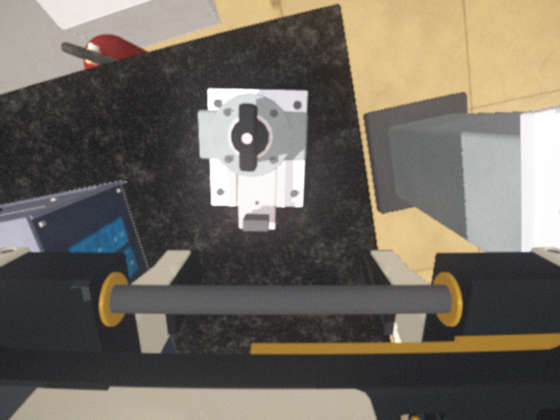

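The wrist picture shows the black bar upright in the image, from about (248,105) to (248,170), with the handle's top at (257,220). The gripper is already in line with the clamp. I'll turn these pixels into positions.

Run:
```python
from h import *
f=arm.grab_frame("wrist")
g=cv2.cvtColor(f["color"],cv2.COLOR_RGB2GRAY)
m=(g<55).astype(np.uint8); m[:95]=0;m[185:]=0;m[:,:225]=0;m[:,:][:,275:]=0
n,l,s,c=cv2.connectedComponentsWithStats(m); i=1+np.argmax(s[1:,4]); print(s[i],c[i])
x,y,w,h=s[i][:4]
cols=np.where(l==i)
for uv,z in [((x+w/2,y),.126),((x+w/2,y+h),.126),((256.5,214),.044),((256.5,224),.044),((209.5,88.5),.01),((307.5,91),.01),((303,206.5),.01),((212,205),.01)]: print(np.round(uv,1),np.round(ray(f,uv,z),4))
```

```text
Traceback (most recent call last):
ValueError: attempt to get argmax of an empty sequence
```

Run:
```python
from h import *
st()
f=arm.grab_frame("wrist"); save(f,'w2.png')
g=cv2.cvtColor(np.ascontiguousarray(f["color"]),cv2.COLOR_RGB2GRAY)
print(g[100:180:8,248],g[137,225:275:4])
print(np.round(f["position"],4))
for uv,z in [((248,105),.126),((248,170),.126),((256.5,214),.044),((256.5,222),.044),((208.5,88.5),.01),((307.5,91),.01),((303,206.5),.01),((212,205),.01)]: print(uv,np.round(ray(f,uv,z),4))
```

```text
{'t': 3.817, 'q': [0.126, 0.045, -0.39, -0.0, -1.136, -0.344], 'eef_pos': [0.468, -0.134, 0.227], 'ee_rot': [3.141, 0.0, -1.789], 'force': [0.169, 0.363, 0.651], 'moment': [0.076, -0.035, 0.014], 'width': 0.088, 'gripper_force': 0.0}
[ 76  77  77  77 245  87  83  88 148 251] [225 234  84  83  92 130  80  70  72  69 142 181 158]
[ 0.4521 -0.2077  0.384 ]
(248, 105) [ 0.474  -0.2247  0.126 ]
(248, 170) [ 0.4863 -0.1754  0.126 ]
(256.5, 214) [ 0.4999 -0.115   0.044 ]
(256.5, 222) [ 0.5021 -0.1058  0.044 ]
(208.5, 88.5) [ 0.5225 -0.2592  0.01  ]
(307.5, 91) [ 0.4154 -0.2325  0.01  ]
(303, 206.5) [ 0.4466 -0.1027  0.01  ]
(212, 205) [ 0.5553 -0.1287  0.01  ]
```

View pics/w2.png

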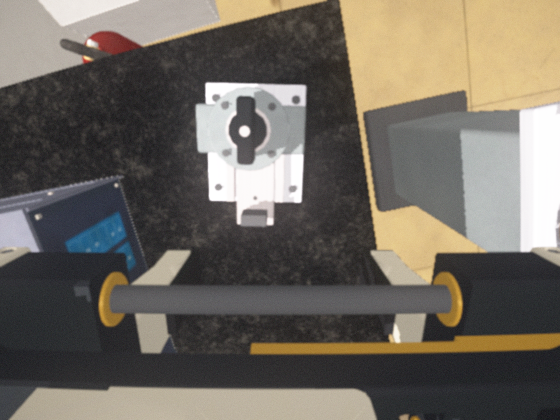

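The arm had not settled for the first shot. In this one the bar runs from (245.5,98) to (245.5,163), the plate's corners are at (206,84), (306,86), (302,202) and (209,201), and the handle's top is at about (255.5,214).

Run:
```python
from h import *
s=st()
f=arm.grab_frame("wrist")
g=cv2.cvtColor(np.ascontiguousarray(f["color"]),cv2.COLOR_RGB2GRAY)
print(g[92:172:2,242]); print(g[112,228:264:1]); print(g[205:228,255],g[214,235:278])
for uv,z in [((245.5,98),.126),((245.5,163),.126),((245.5,130.5),.126),((255,214),.044),((206,83.5),.01),((306,86),.01),((302,202.5),.01),((209.5,201),.01)]: print(uv,np.round(ray(f,uv,z),4))
p=[ray(f,u,.01)[:2] for u in ((206,83.5),(306,86),(302,202.5),(209.5,201))]
c=(p[0]+p[1]+p[2]+p[3])/4; d=(p[2]+p[3]-p[0]-p[1]); d/=np.linalg.norm(d); print(c,np.degrees(np.arctan2(d[1],d[0])),"axis",c-d*.0195)
```

```text
{'t': 3.867, 'q': [0.127, 0.045, -0.39, -0.0, -1.136, -0.344], 'eef_pos': [0.468, -0.134, 0.227], 'ee_rot': [-3.141, 0.0, -1.788], 'force': [-0.509, 1.132, 0.259], 'moment': [0.119, -0.048, 0.008], 'width': 0.088, 'gripper_force': 0.0}
[223 198  80  71  78  77  73  75  78  74  81  76  76  80  78  80 111 234
 250 249 250 239 117  89  86  87  82  86  90  93  86  93  90  88  93 100
 201 223 231 249]
[225 223 226 232 240 246 249 244 184 110  77  77  76  81  81  78  74  80
  76  81  74  78  70  65  61  59  68  84 113 143 180 199 205 200 199 183]
[211 208 199 175 130 104  98  98 100 113 138 148 150 148 153 151 152 155
 150 145 129  94  72] [107 157 227 247 247 234 181 130 121 123 121 123 120 121 121 120 118 116
 115 117 113 114 111 114 113 107 110 112 106 108 102 111 158 193 202 200
 195 185 154 101  73  69  73]
(245.5, 98) [ 0.4748 -0.2296  0.126 ]
(245.5, 163) [ 0.487  -0.1809  0.126 ]
(245.5, 130.5) [ 0.4808 -0.2059  0.126 ]
(255, 214) [ 0.5017 -0.1148  0.044 ]
(206, 83.5) [ 0.5241 -0.2643  0.01  ]
(306, 86) [ 0.4162 -0.2375  0.01  ]
(302, 202.5) [ 0.447  -0.1074  0.01  ]
(209.5, 201) [ 0.5571 -0.1337  0.01  ]
[ 0.48611159 -0.185721  ] 76.26884877441299 axis [ 0.48148295 -0.20466369]
```

{"fn": "servo_tool", "kwargs": {"deltas": [[-1,22,-10,0,0,0,1],[-1,22,-10,0,0,0,0],[-1,22,-9,0,0,0,0],[-1,0,0,30,0,0,0],[-1,0,0,35,0,0,0],[-1,0,0,30,0,0,0],[-1,0,0,20,0,0,0],[-1,0,0,11,0,0,0],[-1,0,0,0,0,0,0],[-1,0,0,0,0,0,0],[-1,0,0,0,0,0,0]]}}

```text
t: 4.83
eef_pos: [0.4825, -0.2044, 0.1018]
ee_rot: [-3.14, 0.0, -1.806]
force: [0.1, 0.2, 0.3]
width: 0.0876
gripper_force: 0.0
```

{"fn": "servo_tool", "kwargs": {"deltas": [[1,0,0,0,0,0,0],[1,0,0,0,0,0,0],[1,0,0,0,0,0,0],[1,0,0,0,0,0,0],[1,0,0,0,0,0,0],[1,0,0,0,0,0,0],[1,0,0,0,0,0,0],[1,0,0,0,0,0,0],[1,0,0,0,0,0,0],[1,0,0,0,0,0,0],[1,0,0,0,0,0,0],[1,0,0,0,0,0,0]], "squeeze": 50}}

```text
t: 5.83
eef_pos: [0.4817, -0.2052, 0.1006]
ee_rot: [-3.141, -0.0, -1.808]
force: [1.4, -1.6, -1.8]
width: 0.0311
gripper_force: 50.0
```

```bash
python3 -c "
from h import *
st()"
```

```text
{'t': 5.833, 'q': [-0.028, 0.232, -0.488, 0.0, -0.85, -0.209], 'eef_pos': [0.482, -0.205, 0.101], 'ee_rot': [-3.141, -0.0, -1.808], 'force': [1.411, -1.63, -1.755], 'moment': [-0.37, -0.59, 0.018], 'width': 0.031, 'gripper_force': 49.999}
```

{"fn": "servo_tool", "kwargs": {"deltas": [[0,0,0,0,0,0,0],[0,0,0,0,0,0,0],[0,0,0,-7,0,0,0],[0,0,0,0,0,0,0],[1,0,0,0,0,0,0],[1,0,0,0,0,0,0],[1,0,0,0,0,0,0],[1,0,0,0,0,0,0],[1,0,0,0,0,0,0],[1,0,0,0,0,0,0],[1,0,0,0,0,0,0],[1,0,0,0,0,0,0]], "squeeze": 50}}

```text
t: 6.83
eef_pos: [0.4817, -0.2052, 0.1075]
ee_rot: [-3.141, 0.0, -1.808]
force: [2.1, -1.5, -1.4]
width: 0.0133
gripper_force: 50.0
```

```bash
python3 -c "
from h import *
st()
f=arm.grab_frame('wrist'); save(f,'w3.png')"
```

```text
{'t': 6.833, 'q': [-0.028, 0.224, -0.48, 0.0, -0.867, -0.209], 'eef_pos': [0.482, -0.205, 0.108], 'ee_rot': [-3.141, 0.0, -1.808], 'force': [2.062, -1.488, -1.443], 'moment': [-0.297, -0.662, -0.061], 'width': 0.013, 'gripper_force': 49.994}
```

View pics/w3.png

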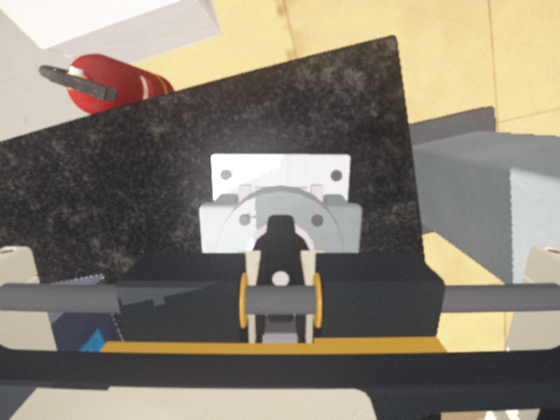

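The fingers now hold the bar: the opening is 13.3 mm and both pads are either side of it around (282,270). Next I'll feel which way it turns.

{"fn": "servo_tool", "kwargs": {"deltas": [[1,0,0,0,0,0,-3],[1,0,0,0,0,0,-3],[1,0,0,0,0,0,0],[1,0,0,0,0,0,0]]}}

```text
t: 7.22
eef_pos: [0.4814, -0.2052, 0.1075]
ee_rot: [-3.142, 0.0, -1.706]
force: [1.9, -0.4, -1.9]
width: 0.0135
gripper_force: 50.7
```

```bash
python3 -c "
from h import *
st()"
```

```text
{'t': 7.217, 'q': [-0.028, 0.224, -0.48, -0.0, -0.867, -0.107], 'eef_pos': [0.481, -0.205, 0.107], 'ee_rot': [-3.142, 0.0, -1.706], 'force': [1.925, -0.427, -1.862], 'moment': [-0.349, -0.587, -0.811], 'width': 0.013, 'gripper_force': 50.722}
```

The resisting moment rose to 0.8 N m, which is the tight stop. I'll turn the other way.

{"fn": "servo_tool", "kwargs": {"deltas": [[1,0,0,0,0,0,5],[1,0,0,0,0,0,5],[1,0,0,0,0,0,2],[1,0,0,0,0,0,0],[1,0,0,0,0,0,0]]}}

```text
t: 7.63
eef_pos: [0.4819, -0.2052, 0.1075]
ee_rot: [-3.141, -0.0, -1.912]
force: [4.5, -3.2, -4.5]
width: 0.0139
gripper_force: 50.0
```

```bash
python3 -c "
from h import *
st()"
```

```text
{'t': 7.633, 'q': [-0.028, 0.224, -0.48, 0.0, -0.867, -0.314], 'eef_pos': [0.482, -0.205, 0.108], 'ee_rot': [-3.141, -0.0, -1.912], 'force': [4.526, -3.174, -4.465], 'moment': [-0.861, -1.463, -0.102], 'width': 0.014, 'gripper_force': 49.994}
```

{"fn": "servo_tool", "kwargs": {"deltas": [[1,0,0,0,0,0,5],[1,0,0,0,0,0,5],[1,0,0,0,0,0,0]]}}

```text
t: 7.88
eef_pos: [0.4822, -0.2054, 0.1076]
ee_rot: [-3.14, 0.0, -2.091]
force: [5.1, -5.4, -7.2]
width: 0.0134
gripper_force: 50.0
```

```bash
python3 -c "
from h import *
st()"
```

```text
{'t': 7.883, 'q': [-0.028, 0.224, -0.48, 0.001, -0.866, -0.493], 'eef_pos': [0.482, -0.205, 0.108], 'ee_rot': [-3.14, 0.0, -2.091], 'force': [5.128, -5.4, -7.164], 'moment': [-1.282, -1.997, -0.088], 'width': 0.013, 'gripper_force': 49.989}
```

It turns on steadily, so clockwise loosens it and the thread is left-hand.

{"fn": "servo_tool", "kwargs": {"deltas": [[1,0,0,0,0,0,7],[1,0,0,0,0,0,7],[1,0,0,0,0,0,7],[1,0,0,0,0,0,7],[1,0,0,0,0,0,7],[1,0,0,0,0,0,7],[1,0,0,0,0,0,7],[1,0,0,0,0,0,7],[1,0,0,0,0,0,0]]}}

```text
t: 8.63
eef_pos: [0.4833, -0.207, 0.1076]
ee_rot: [-3.139, 0.003, -3.07]
force: [10.0, -14.8, -12.4]
width: 0.0136
gripper_force: 50.0
```

```bash
python3 -c "
from h import *
st()"
```

```text
{'t': 8.633, 'q': [-0.029, 0.225, -0.479, 0.004, -0.864, -1.473], 'eef_pos': [0.483, -0.207, 0.108], 'ee_rot': [-3.139, 0.003, -3.07], 'force': [10.044, -14.844, -12.423], 'moment': [-5.713, -3.691, -0.027], 'width': 0.014, 'gripper_force': 49.982}
```

The side force is building up because the grip is a little off the axis, so I'll regrasp here to relieve it.

{"fn": "servo_tool", "kwargs": {"deltas": [[0,0,0,0,0,0,0],[0,0,0,0,0,0,0],[0,0,0,0,0,0,0],[0,0,0,0,0,0,0],[1,0,0,0,0,0,0],[1,0,0,0,0,0,0],[1,0,0,0,0,0,0],[1,0,0,0,0,0,0],[1,0,0,0,0,0,0],[1,0,0,0,0,0,0],[1,0,0,0,0,0,0],[1,0,0,0,0,0,0]]}}

```text
t: 9.63
eef_pos: [0.4816, -0.2071, 0.1077]
ee_rot: [-3.139, -0.0, -3.064]
force: [2.3, -13.4, -3.9]
width: 0.0135
gripper_force: 50.0
```

{"fn": "servo_tool", "kwargs": {"deltas": [[1,0,0,0,0,0,7],[1,0,0,0,0,0,7],[1,0,0,0,0,0,7],[1,0,0,0,0,0,7],[1,0,0,0,0,0,7],[1,0,0,0,0,0,0]]}}

```text
t: 10.13
eef_pos: [0.4815, -0.2073, 0.1077]
ee_rot: [-3.139, 0.001, 2.601]
force: [1.0, -15.9, -3.8]
width: 0.0134
gripper_force: 50.0
```

```bash
python3 -c "
from h import *
st()"
```

```text
{'t': 10.133, 'q': [-0.03, 0.224, -0.48, 0.004, -0.867, -2.085], 'eef_pos': [0.482, -0.207, 0.108], 'ee_rot': [-3.139, 0.001, 2.601], 'force': [0.953, -15.929, -3.792], 'moment': [-5.444, -0.782, -0.026], 'width': 0.013, 'gripper_force': 49.958}
```

{"fn": "servo_tool", "kwargs": {"deltas": [[1,-1,-1.7,0,0,0,7],[1,0,0,0,0,0,7],[1,0,0,0,0,0,7],[1,0,0,0,0,0,7],[1,0,0,0,0,0,3],[1,0,0,0,0,0,0]]}}

```text
t: 10.63
eef_pos: [0.4815, -0.2076, 0.1077]
ee_rot: [-3.141, 0.001, 2.065]
force: [-0.0, -5.0, -0.5]
width: 0.0139
gripper_force: 50.0
```

{"fn": "servo_tool", "kwargs": {"deltas": [[0,0,0,0,0,0,0],[0,0,0,0,0,0,0],[0,0,0,0,0,0,0],[-0.5,0,0,-20,0,0,0],[-0.5,0,0,-30,0,0,0],[-0.5,0,0,-40,0,0,0],[-0.5,0,0,-30,0,0,0],[-1,0,0,0,0,0,-7],[-1,0,0,0,0,0,-7],[-1,0,0,0,0,0,-7],[-1,0,0,0,0,0,-7],[-1,0,0,0,0,0,-7],[-1,0,0,0,0,0,-7],[-1,0,0,0,0,0,-7],[-1,0,0,0,0,0,-7],[-1,0,0,0,0,0,-7],[-1,0,0,0,0,0,-7]]}}

```text
t: 12.05
eef_pos: [0.4814, -0.2068, 0.2275]
ee_rot: [3.141, 0.0, -2.987]
force: [0.5, -0.2, 0.7]
width: 0.0877
gripper_force: 0.0
```

{"fn": "servo_tool", "kwargs": {"deltas": [[-1,0,0,0,0,0,-7],[-1,0,0,0,0,0,-7],[-1,0,0,0,0,0,-7],[-1,0,0,0,0,0,-7],[-1,0,0,0,0,0,-7],[-1,0,0,0,0,0,-7],[-1,0,0,0,0,0,-7],[-1,0,0,0,0,0,-7],[-1,0,0,0,0,0,-7],[-1,0,0,0,0,0,0],[-1,0,0,0,0,0,0]]}}

```text
t: 12.97
eef_pos: [0.4814, -0.2069, 0.2275]
ee_rot: [3.142, 0.0, -1.898]
force: [-0.2, 0.4, -1.0]
width: 0.0876
gripper_force: 0.0
```

```bash
python3 -c "
from h import *
st()
f=arm.grab_frame('wrist'); save(f,'w4.png')
for q in ('handle','foot','knob_grip'): print(q,[(np.round(world(f,r['at']),3).tolist(),round(r['conf'],2)) for r in arm.recognise(q,f)[:2]])
print(proj(f,[[.4815,-.2065,.126],[.505,-.106,.044]]))
"
```

```text
{'t': 12.967, 'q': [-0.031, 0.109, -0.316, -0.0, -1.146, -0.296], 'eef_pos': [0.481, -0.207, 0.228], 'ee_rot': [3.142, 0.0, -1.898], 'force': [-0.188, 0.352, -0.979], 'moment': [0.123, -0.075, -0.006], 'width': 0.088, 'gripper_force': 0.0}
handle []
foot []
knob_grip [([0.478, -0.208, 0.128], 0.93)]
[[280.4261685  212.78486129]
 [288.73413277 275.87448568]]
```

{"fn": "servo_tool", "kwargs": {"deltas": [[-1,0,0,0,0,0,-5],[-1,-35,0,0,0,0,0],[-1,-35,0,0,0,0,0],[-1,-32,0,0,0,0,0],[-1,0,0,30,0,0,0],[-1,0,0,40,0,0,0],[-1,0,0,40,0,0,0],[-1,0,0,40,0,0,0],[-1,0,0,0,0,0,0],[-1,0,0,0,0,0,0]]}}

```text
t: 14.0
eef_pos: [0.5042, -0.1083, 0.0766]
ee_rot: [3.137, -0.002, -1.808]
force: [0.3, 0.2, -0.4]
width: 0.0874
gripper_force: 0.0
```

```bash
python3 -c "
from h import *
st()
f=arm.grab_frame('wrist'); save(f,'w5.png')
print(proj(f,[[.5055,-.108,.044]]))
f=arm.grab_frame('scene'); a=f['color'][300:420,260:400,::-1]; cv2.imwrite('pics/s2.png',cv2.resize(a,None,fx=5,fy=5,interpolation=cv2.INTER_CUBIC))
"
```

```text
{'t': 14.0, 'q': [0.17, 0.254, -0.527, 0.0, -0.794, -0.408], 'eef_pos': [0.504, -0.108, 0.077], 'ee_rot': [3.137, -0.002, -1.808], 'force': [0.291, 0.219, -0.354], 'moment': [0.038, -0.169, -0.023], 'width': 0.087, 'gripper_force': 0.0}
[[278.510829   243.13918245]]
```

View pics/w5.png

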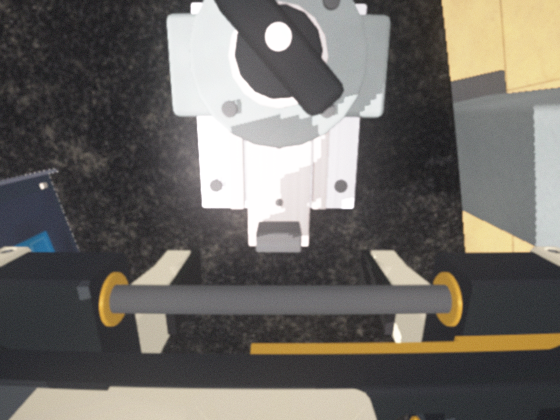

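View pics/s2.png

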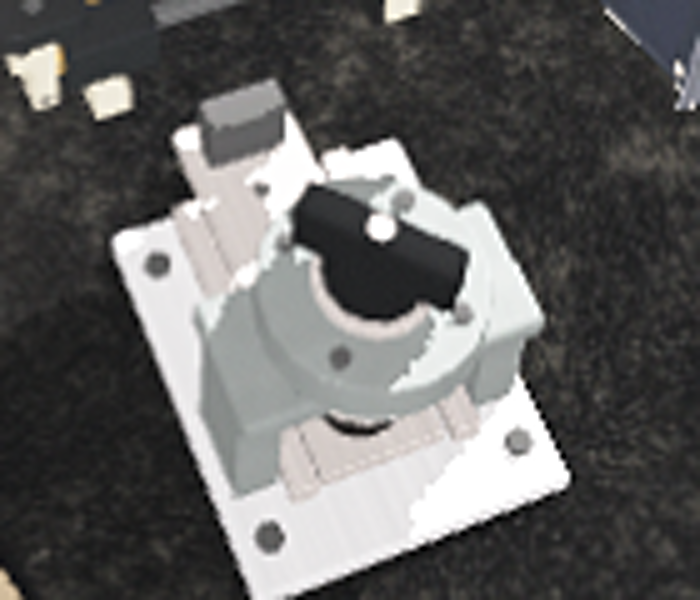

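The handle's top centre is at (279,243), where I predicted it (278.5,243), and the bar now stands turned by about 138°. I'll go down and grip the handle.

{"fn": "servo_tool", "kwargs": {"deltas": [[-1,0,0,25,0,0,0],[-1,0,0,20,0,0,0],[-1,0,0,9,0,0,0],[-1,0,0,0,0,0,0],[-1,0,0,0,0,0,0],[1,0,0,0,0,0,0],[1,0,0,0,0,0,0],[1,0,0,0,0,0,0],[1,0,0,0,0,0,0],[1,0,0,0,0,0,0],[1,0,0,0,0,0,0],[1,0,0,0,0,0,0],[1,0,0,0,0,0,0],[1,0,0,0,0,0,0]], "squeeze": 60}}

```text
t: 15.27
eef_pos: [0.5053, -0.1079, 0.0235]
ee_rot: [3.141, -0.0, -1.808]
force: [-0.3, 0.1, 0.7]
width: 0.0334
gripper_force: 0.0
```

{"fn": "servo_tool", "kwargs": {"deltas": [[1,0,0,0,0,0,0],[1,0,0,0,0,0,0],[1,0,0,0,0,0,0],[1,-5,0,0,0,0,0],[1,-10,0,0,0,0,0],[1,-10,0,0,0,0,0],[1,0,0,0,0,0,0]]}}

```text
t: 15.85
eef_pos: [0.512, -0.0818, 0.0236]
ee_rot: [-3.141, 0.0, -1.807]
force: [-0.3, 0.6, -1.1]
width: 0.0295
gripper_force: 60.0
```

{"fn": "servo_tool", "kwargs": {"deltas": [[1,-15,0,0,0,0,0],[1,-15,0,0,0,0,0],[1,-15,0,0,0,0,0],[1,-15,0,0,0,0,0],[1,-10,0,0,0,0,0],[1,0,0,0,0,0,0],[1,0,0,-5,0,0,0],[1,0,0,-10,0,0,0],[1,0,0,0,0,0,0],[1,0,0,0,0,0,0]]}}

```text
t: 16.68
eef_pos: [0.5281, -0.0159, 0.0395]
ee_rot: [-3.14, 0.001, -1.808]
force: [0.1, -0.8, -2.1]
width: 0.0293
gripper_force: 60.0
```

```bash
python3 -c "
from h import *
st()
f=arm.grab_frame('scene'); a=f['color'][140:420,200:400,::-1]; cv2.imwrite('pics/s3.png',cv2.resize(a,None,fx=2,fy=2))
f=arm.grab_frame('top')
C=[(440-400,37),(749-400,48),(733-400,296),(416-400,283)]
P=np.array([ray(f,(150+x/4-.4,205+y/4-.4),.014) for x,y in C]); print(P.round(4)); c=P.mean(0); d=P[0]+P[3]-P[1]-P[2]; print('tray',c,np.degrees(np.arctan2(d[1],d[0])))
print('block',ray(f,(150+(568-400)/4-.4,205+104/4-.4),.018))
print(np.linalg.norm(P-np.roll(P,1,0),axis=1))
print([(np.round(world(f,r['at']),3).tolist(),round(r['conf'],2)) for q in ('beaker','ref_block') for r in arm.recognise(q,f)[:1]])
"
```

```text
{'t': 16.683, 'q': [0.341, 0.321, -0.541, 0.0, -0.707, -0.579], 'eef_pos': [0.528, -0.016, 0.04], 'ee_rot': [-3.14, 0.001, -1.808], 'force': [0.106, -0.82, -2.096], 'moment': [0.216, -0.046, 0.027], 'width': 0.029, 'gripper_force': 59.999}
[[0.609  0.4063 0.014 ]
 [0.5959 0.2195 0.014 ]
 [0.4501 0.2299 0.014 ]
 [0.4636 0.4153 0.014 ]]
tray [0.52965409 0.31777407 0.014     ] 85.92053411716452
block [0.56516961 0.32724493 0.018     ]
[0.14562477 0.18717421 0.14614802 0.18587928]
[([0.562, 0.327, 0.019], 0.97)]
```

View pics/s3.png

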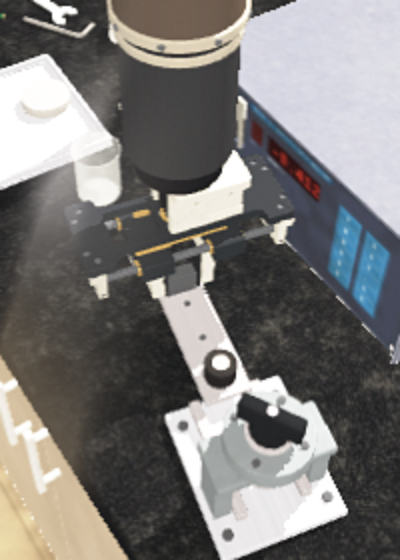

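{"fn": "servo_tool", "kwargs": {"deltas": [[1,0,0,-15,0,0,0],[1,0,0,-25,0,0,0],[1,0,0,-25,0,0,-3],[1,0,0,-25,0,0,-3.5],[1,0,0,-20,0,0,-3],[1,-20,17,0,0,0,0],[1,-21,17,0,0,0,0],[1,-21,18,0,0,0,0],[1,-28,2,0,0,0,0],[1,-31,2,0,0,0,0],[1,-31,2,0,0,0,0],[1,-31,2,0,0,0,0],[1,-31,2,0,0,0,0],[1,-31,2,0,0,0,0],[1,-31,2,0,0,0,0],[1,-31,2,0,0,0,0],[1,-31,2,0,0,0,0],[1,-20,2,0,0,0,0],[1,-14,2,0,0,0,0],[1,0,0,0,0,0,0]]}}

```text
t: 18.55
eef_pos: [0.4801, 0.3628, 0.1479]
ee_rot: [3.141, -0.0, -1.64]
force: [-0.1, -0.2, -2.7]
width: 0.0294
gripper_force: 60.0
```

{"fn": "servo_tool", "kwargs": {"deltas": [[1,0,0,0,0,0,0],[1,0,0,0,0,0,0]]}}

```text
t: 18.72
eef_pos: [0.48, 0.3596, 0.1483]
ee_rot: [3.141, -0.001, -1.642]
force: [0.3, -2.2, -1.9]
width: 0.0292
gripper_force: 60.0
```

```bash
python3 -c "
from h import *
s=st()
f=arm.grab_frame('wrist'); 
im=f['color'][:,:,::-1].copy()
c=np.array([.5297,.316]);e=np.array([.071,.9975]);n=np.array([-.9975,.071])
P=[np.r_[c+a*e+b*n,.014] for a,b in ((.0925,.0725),(.0925,-.0725),(-.0925,-.0725),(-.0925,.0725))]
Q=proj(f,P); print(Q.round(1))
cv2.polylines(im,[Q.round().astype(int)],True,(0,0,255),1)
cv2.imwrite('pics/w6.png',im); np.save('w6.npy',Q)
"
```

```text
{'t': 18.717, 'q': [0.968, 0.298, -0.265, -0.0, -1.009, -1.04], 'eef_pos': [0.48, 0.36, 0.148], 'ee_rot': [3.141, -0.001, -1.642], 'force': [0.277, -2.242, -1.888], 'moment': [0.155, -0.046, -0.01], 'width': 0.029, 'gripper_force': 59.999}
[[300.4 253.8]
 [156.4 253.6]
 [134.   53. ]
 [304.   51.3]]
```

View pics/w6.png

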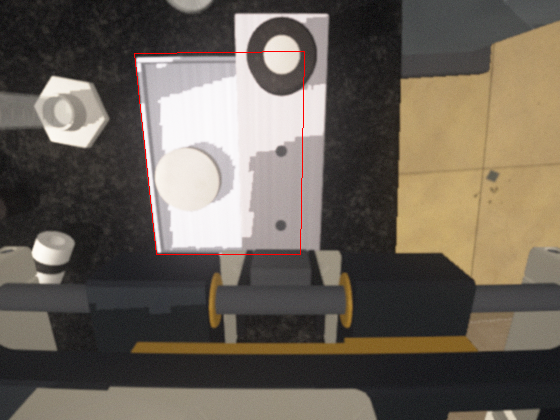

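The projected tray outline matches the picture to 2–3 px. The true far edge lies at row 56 against 53, so the tray's centre is about (0.528, 0.318). The carrier is level in the gripper, with the specimen upwards at (281,55).

{"fn": "servo_tool", "kwargs": {"deltas": [[1,-10,-9,0,0,0,0],[1,-11,-9,0,0,0,0],[1,0,0,20,0,0,0],[1,0,0,30,0,0,0],[1,0,0,30,0,0,0],[1,0,0,20,0,0,0],[1,0,0,10,0,0,0],[1,0,0,5,0,0,0],[1,0,0,5,0,0,0],[1,0,0,0,0,0,0],[1,0,0,0,0,0,0]]}}

```text
t: 19.68
eef_pos: [0.5003, 0.3808, 0.0297]
ee_rot: [-3.141, 0.001, -1.642]
force: [-0.0, 0.4, -1.2]
width: 0.0289
gripper_force: 60.0
```

{"fn": "servo_tool", "kwargs": {"deltas": [[1,0,0,3,0,0,0],[1,0,0,3,0,0,0],[1,0,0,1,0,0,0],[1,0,0,1,0,0,0],[1,0,0,0,0,0,0]]}}

```text
t: 20.1
eef_pos: [0.4997, 0.3804, 0.0205]
ee_rot: [3.142, -0.0, -1.642]
force: [-0.4, -0.3, -2.3]
width: 0.0294
gripper_force: 60.0
```

{"fn": "servo_tool", "kwargs": {"deltas": [[1,0,0,1,0,0,0],[1,0,0,1,0,0,0],[1,0,0,0,0,0,0],[1,0,0,0,0,0,0]]}}

```text
t: 20.43
eef_pos: [0.4997, 0.3804, 0.0185]
ee_rot: [3.142, -0.0, -1.642]
force: [-1.1, 0.1, -2.1]
width: 0.0295
gripper_force: 60.0
```

{"fn": "servo_tool", "kwargs": {"deltas": [[1,0,0,0.7,0,0,0],[1,0,0,0,0,0,0],[1,0,0,0,0,0,0]]}}

```text
t: 20.68
eef_pos: [0.4998, 0.3804, 0.0179]
ee_rot: [-3.141, 0.0, -1.642]
force: [0.7, 0.0, -1.6]
width: 0.0296
gripper_force: 60.0
```

{"fn": "servo_tool", "kwargs": {"deltas": [[1,0,0,0.6,0,0,0],[1,0,0,0,0,0,0],[1,0,0,0,0,0,0]]}}

```text
t: 20.93
eef_pos: [0.4998, 0.3805, 0.0175]
ee_rot: [-3.141, 0.0, -1.642]
force: [-0.6, 1.0, 2.1]
width: 0.0294
gripper_force: 60.0
```

It has touched down: the vertical force went from -2 to +2 N. I'll release it and rise.

{"fn": "servo_tool", "kwargs": {"deltas": [[0.1,0,0,0,0,0,0],[0.1,0,0,0,0,0,0],[0.1,0,0,0,0,0,0],[0.1,0,0,0,0,0,0],[0.1,0,0,-10,0,0,0],[0.1,0,0,-20,0,0,0],[0.1,0,0,-30,0,0,0],[0.1,0,0,-40,0,0,0],[0.1,0,0,-40,0,0,0],[0.1,-30,0,0,0,0,0],[0.1,-40,0,0,0,0,0],[0.1,-40,0,0,0,0,0],[0.1,0,0,0,0,0,0]]}}

```text
t: 22.02
eef_pos: [0.5078, 0.4958, 0.1577]
ee_rot: [-3.14, 0.002, -1.639]
force: [0.2, -0.2, 0.4]
width: 0.0394
gripper_force: 0.0
```

```bash
python3 -c "
from h import *
s=st()
f=arm.grab_frame('wrist')
c=np.array([.528,.318]);e=np.array([.071,.9975]);n=np.array([-.9975,.071])
for q in ('plate_mid','handle','ref_block','tray'):
  for r in arm.recognise(q,f)[:1]:
    p=world(f,r['at']); d=p[:2]-c; print(q,p.round(3),'tray x,n',np.round([d@e,d@n],3),round(r['conf'],2))
# plate outline check: edges along a scan across tray n at several tray-x
g=cv2.cvtColor(np.ascontiguousarray(f['color']),cv2.COLOR_RGB2GRAY)
cv2.imwrite('pics/w7.png',f['color'][:,:,::-1])
f2=arm.grab_frame('scene'); a=f2['color'][150:250,150:300,::-1]; cv2.imwrite('pics/s4.png',cv2.resize(a,None,fx=4,fy=4))
f3=arm.grab_frame('top')
for q in ('beaker','cylinder','ref_block'): print(q,[(np.round(world(F,r['at']),3).tolist(),round(r['conf'],2)) for F in (f2,f3) for r in arm.recognise(q,F)[:1]])
b=f3['color'][200:290,145:275,::-1]
cv2.imwrite('pics/fin.png',np.hstack([cv2.resize(f['color'][:,:,::-1],(480,360)),np.pad(np.vstack([cv2.resize(a,(300,200)),cv2.resize(b,(300,208))]),((0,0),(0,0),(0,0)))[:360]]))
"
```

```text
{'t': 22.017, 'q': [1.047, 0.457, 0.004, 0.001, -1.115, -1.116], 'eef_pos': [0.508, 0.496, 0.158], 'ee_rot': [-3.14, 0.002, -1.639], 'force': [0.181, -0.187, 0.388], 'moment': [0.03, -0.107, -0.02], 'width': 0.039, 'gripper_force': 0.0}
plate_mid [0.499 0.36  0.01 ] tray x,n [0.04  0.032] 0.65
handle [0.495 0.356 0.008] tray x,n [0.036 0.036] 0.87
ref_block [0.565 0.336 0.017] tray x,n [ 0.021 -0.036] 0.56
tray [ 0.537  0.376 -0.   ] tray x,n [ 0.058 -0.005] 0.9
beaker [([0.54, 0.154, 0.047], 0.61), ([0.546, 0.168, 0.001], 0.96)]
cylinder [([0.662, 0.248, 0.14], 0.75), ([0.657, 0.252, 0.142], 0.98)]
ref_block [([0.56, 0.322, 0.015], 0.88), ([0.564, 0.329, 0.019], 0.74)]
```

View pics/fin.png

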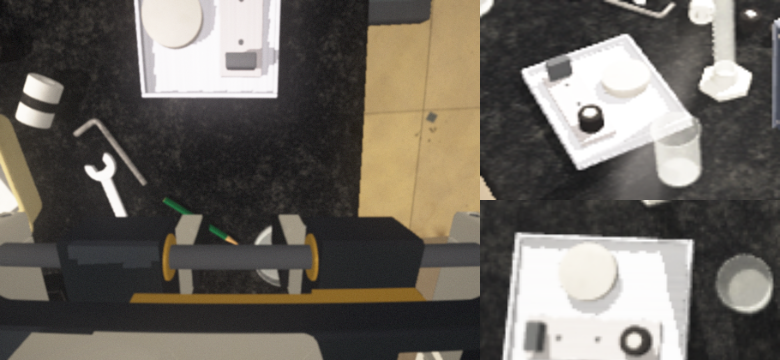

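The last picture shows the carrier flat inside the tray, beside the untouched block, with its handle at (240,60) and the specimen upwards. The beaker, cylinder and block are where they were.

```bash
python3 -c "
from station import arm
print(arm.job_done())"
```

```text
the job is handed in; nothing more can be done
None
```

The job is handed in (no verdict came back): the knob has a left-hand thread and loosened clockwise, and the carrier now lies flat, specimen up, in the tray beside the block. The block, beaker and cylinder measured where they stood before.

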